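Turn the square sample case over for its leak check

TASK

Two closed sample cases lean on slanted rests, lid side up. Turn the square, thicker one over for its leak check: pinch its lid and base together so that they stay joined, and lay it back on the same rest, squarely against the ledge, with the lid underneath. Leave the oblong case where it is.

Things in the scene. Friction and masses are not known exactly. Their poses are not given: they have to be found in the camera images.
- case_base: Base of the square case: white open box 78 x 78 x 30 mm, 3 mm walls, 80 g. Origin: centre of its underside; z points out through the lid. At the start it slopes at 50 degrees: x points down the slope, away from the robot, y level along the ledge, z up and away. Closed, the case is 32.5 mm thick from underside to lid face. Its upper 38 mm stand clear of the rest, so a finger can pass beneath.
- case_lid: Its loose aluminium lid, 84 x 84 mm, 40 g: a 2.5 mm plate with a 12 mm deep skirt around the base, 1 mm play each side; nothing else holds it on. Origin: centre of the skirt's open edge, 14.5 mm below the lid's outer face; z points out through that face. Closed, it lies 18 mm above the base's origin, axes parallel.
- rest: Fixed steel rest of the square case. Origin on the bench; x level, away from the robot; y along the ledge; z up. Seat: two rails, inner faces at y = +-26, open between, sloping down along +x at 50 degrees, 46 mm long; meets the ledge (130 long, 26 high, square to the seat) at x = 45, z = 90 mm. Either side up, the case's centre lies 42 mm up the slope from there, 16 mm above the seat, y = 0.
- long_case: The other case, oblong: 114 mm along the ledge, 58 mm up the slope, 22.5 mm thick, white with aluminium lid, on the second rest. Leave it alone. Origin: centre of its underside; z points out through its lid.

How it is judged:
By the outcome, as a careful person would: the job done as asked, in the order asked, and still so for the second after the job is handed in, with the robot touching nothing.
It also fails if it takes over 38 s, if anything falls off the work surface, if the arm or the gripper's body presses on something with over 40 N, if the wrist force passes 120 N, or if a joint passes its speed limit or range.

ROBOT

A 6-joint arm with a two-finger parallel gripper is mounted at the origin on the work surface. World frame = base frame: x ahead of the robot, y to its left, z up, the work surface at z = 0. Lengths are in m, angles in rad, forces in N, time in s.
With the tool pointing down it reaches from about 0.275 to 0.85 m from the base axis. Payload 19 kg.
Tool frame: the origin (TCP) lies on the mounting face of the last link; the fingertips stand 173 mm ahead of it and the grasp point (between the pads) lies 155 mm ahead of it (ctrl.grip_depth is the distance from the TCP to the grasp point, in m); x points along the fingers, z is the direction in which the jaws open and shut, and the axes are right-handed (so a half turn about x gives the same grasp; the last joint's range is limited). The gripper opens to 85 mm and grips with 20 to 120 N. Pads are 22 mm wide; open, the fingers measure 114 mm over their backs; the gripper's body (76 mm by 85 mm) begins 54 mm behind the grasp point. The pads swing forward as they close: fully open they stand 13 mm farther back than shut.
Start: joints at [-1.361, 0.15, 1.437, -0, 1.554, -0.134], TCP at [0.194, -0.541, 0.405] pointing down, gripper open.
Joint ranges: [-2.8, 2.8], [-0.68, 2.1], [0.12, 2.68], [-1.39, 4.53], [0.16, 2.79], [-2.81, 2.81]. Speed limits (rad/s): [1.89, 1.89, 2.22, 3.01, 3.01, 3.01].

INTERFACE

Orientations are given as a 3x3 rotation matrix whose columns are the frame's x, y, z axes.
In Python, from workcell import ctrl gives the robot as it stands. The module is installed in compiled form; this text tells all that it offers.
- The arm moves only by the tool servo_tool, never from a script. Its argument "increments" is one flat list of numbers, 5 for each row, row after row: the opening, from 0 (shut) to 1 (fully open), then the shift along the tool's x, y, z in units of 25 mm (1.0 is 25 mm), then the turn about the tool's x in units of 10 degrees (1.0 is 10 degrees). In form: [jaw, dx, dy, dz, turn, jaw, dx, dy, dz, turn, ...]. A call has 1 to 8 rows; each row shifts and turns the pose as measured when the row begins, along the tool's axes as they then stand; what a row does not reach is not made up. A row lasts 1/8 s, in which the tool goes at most 62.5 mm and 10.7 degrees, less where a joint would pass 70% of its speed; a pose out of reach is approached as far as the arm can. A call is refused whole if a number of a shift passes 1 or a number of a turn 1, either way. A call with a gripper value outside its range is refused whole. The fingers move at their own pace and stop on an object; "newtons" is the grip in N (left out, the last holds). Time passes only in rows, so rows that do not move let the fingers close. It gives the time, the measured TCP pose, the force and the opening at its end, in the units of the state.
- ctrl.observe(): the state, without advancing time (a new reading comes with each control period).
- ctrl.capture(name): name is "side" or "top"; returns a dict with "color" (384x512x3 uint8, blue, green, red), "mtx" (3x3 intrinsics, pixels), "R" (3x3) and "t" (3): a world point X has camera coordinates R X + t. Camera axes: x right, y down, z forward; pixel columns grow to the right and rows downward; lengths in m; the calibration is good to about 2 mm. A picture is of the moment at which its call begins. There is no depth.
- ctrl.close_job(): hands the job in, once; it reports no verdict.
The state is a dict: "t": time; "joint_pos": joint angles; "qd": joint speeds; "tau": joint torques, N m; "eef_pos": TCP position; "eef_rot": TCP orientation; "ft_force": force on the tool from outside, world axes, zero at the start; "wrist_torque": the same for the moment, N m; "width": opening from 0.0 (shut) to 1.0 (fully open).
Only numpy, scipy, OpenCV 4.12 (cv2) and the standard library are available. Lean on these libraries where they do the work, as an engineer would, in place of code of your own. Each camera call takes 0.05 s, during which the arm holds its last target.

## Working session

There is one attempt and no reset: what is moved stays moved. The work goes in short steps, Python scripts to look and compute and a tool call to move; the robot and the scene stay as the last step left them, time stands still between calls to the robot, and variables do not carry over. Pictures are saved under pics/ and viewed, and the job is handed in when it is done.

Besides the shell and the picture viewer there is one more tool, called after "Call:" by a JSON object that holds its "name" and its "arguments". servo_tool: Moves the arm, as the interface text tells. Its arguments: {"type":"object","properties":{"increments":{"type":"array","items":{"type":"number"}},"newtons":{"type":"number"}},"required":["increments"]}

```bash
mkdir -p pics; python3 - <<'E'
from workcell import ctrl
import cv2
s=ctrl.observe()
for k,v in s.items(): print(k,v)
print(ctrl.grip_depth)
for n in("side","top"):
    c=ctrl.capture(n); cv2.imwrite(f"pics/{n}0.png",c["color"]); print(n,c["mtx"],c["R"],c["t"])
E
```

```text
t 0.0
joint_pos [-1.36098632e+00  1.50961858e-01  1.43800476e+00 -5.98690653e-06
  1.55383233e+00 -1.33982249e-01]
qd [-1.04264861e-03  1.48233236e-03 -2.19690376e-05 -9.34810547e-04
 -1.14000153e-03  9.91634780e-05]
tau [ 1.39262003e-03 -7.13047028e+01 -5.70876789e+01  5.37547521e-05
  8.76578997e-03  3.05773574e-05]
eef_pos [ 0.19379064 -0.5413146   0.40410218]
eef_rot [[-2.57093756e-04  9.41483205e-01  3.37059799e-01]
 [ 1.17859014e-03  3.37059861e-01 -9.41482480e-01]
 [-9.99999272e-01  1.55206087e-04 -1.19627880e-03]]
ft_force [-0.22029302 -0.14592052  0.17761283]
wrist_torque [-0.02909968 -0.01296006 -0.03437638]
width 0.9989791297465869
0.1547
side [[383.98335211   0.         259.32406941]
 [  0.         383.98335211 193.22825529]
 [  0.           0.           1.        ]] [[ 0.83184503 -0.55497474 -0.00607358]
 [-0.32710294 -0.48139131 -0.81318268]
 [ 0.44837208  0.67842866 -0.58197684]] [-0.44940863  0.25578541  0.48087126]
top [[461.73968869   0.         258.80172507]
 [  0.         461.73968869 195.02378371]
 [  0.           0.           1.        ]] [[ 0.0255796  -0.99951408  0.0178127 ]
 [-0.98576023 -0.02818202 -0.16577861]
 [ 0.16620005 -0.0133185  -0.98600211]] [-0.01392308  0.54701795  0.9757224 ]
```

View pics/side0.png

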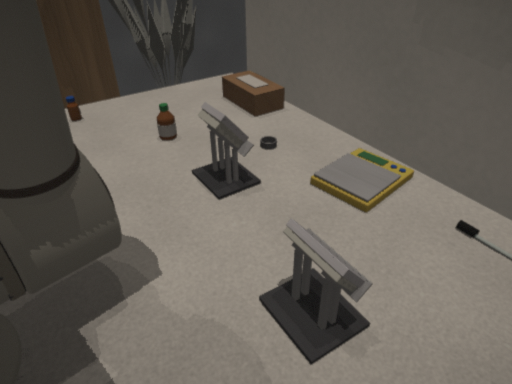

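View pics/top0.png

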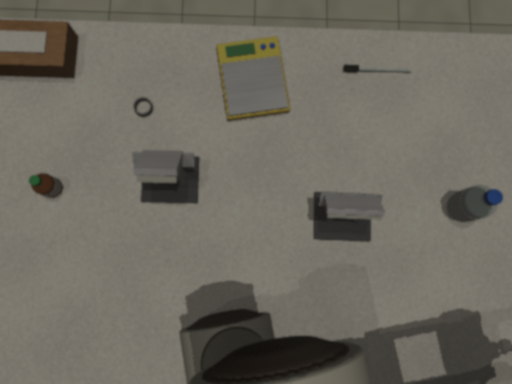

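```bash
python3 - <<'E'
import cv2,numpy as np
s=cv2.imread("pics/side0.png");t=cv2.imread("pics/top0.png")
f=lambda im,x,y,w,h:cv2.resize(im[y:y+h,x:x+w],(400,300),interpolation=cv2.INTER_CUBIC)
a=np.vstack([np.hstack([f(s,175,95,100,75*1+25-25),f(s,250,210,133,100)]),np.hstack([f(t,115,135,100,75),f(t,300,175,100,75)])])
cv2.imwrite("pics/z0.png",cv2.convertScaleAbs(a,alpha=1.5))
E
```

```text
(no output)
```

View pics/z0.png

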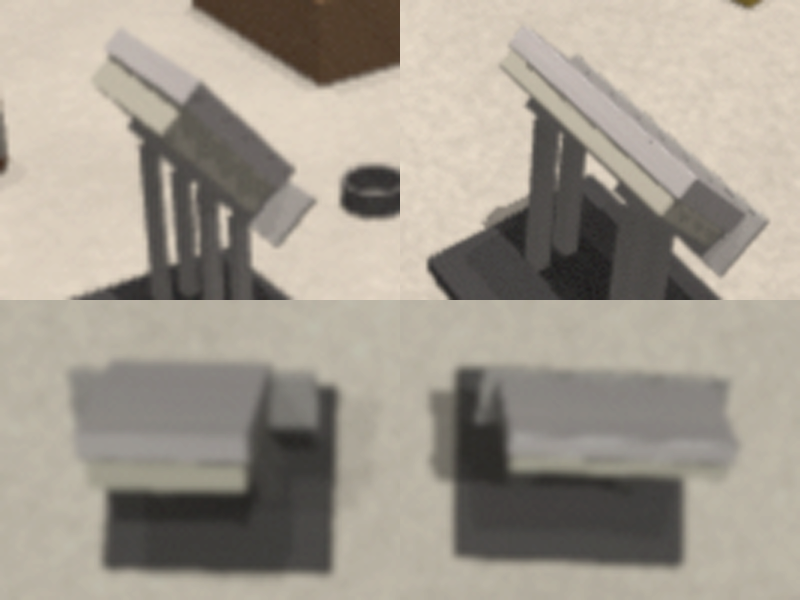

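```bash
cat > h.py <<'E'
import numpy as np,cv2
from workcell import ctrl
def ray(c,p):
    R=np.array(c["R"]);t=np.array(c["t"]);o=-R.T@t
    d=R.T@np.linalg.solve(np.array(c["mtx"]),[p[0],p[1],1.]);return o,d/np.linalg.norm(d)
def onz(c,p,z):
    o,d=ray(c,p);return o+d*(z-o[2])/d[2]
def tri(c1,p1,c2,p2):
    o1,d1=ray(c1,p1);o2,d2=ray(c2,p2)
    s=np.linalg.lstsq(np.c_[d1,-d2],o2-o1,rcond=None)[0]
    a=o1+s[0]*d1;b=o2+s[1]*d2;return (a+b)/2,np.linalg.norm(a-b)
def proj(c,X):
    q=np.array(c["mtx"])@(np.array(c["R"])@np.array(X)+np.array(c["t"]));return q[:2]/q[2]
E
python3 - <<'E'
import cv2,numpy as np
s=cv2.imread("pics/side0.png");t=cv2.imread("pics/top0.png")
def f(im,x,y,w,h,k,n):
    z=cv2.resize(im[y:y+h,x:x+w],None,fx=k,fy=k,interpolation=cv2.INTER_CUBIC);z=cv2.convertScaleAbs(z,alpha=1.7)
    for i in range(0,w,10):
        cv2.line(z,(i*k,0),(i*k,4 if i%50 else 12),(0,0,255),1);cv2.putText(z,str(x+i),(i*k,22),0,.35,(0,0,255))
    for i in range(0,h,10):cv2.putText(z,str(y+i),(0,i*k+4),0,.35,(0,0,255))
    cv2.imwrite(n,z)
f(s,190,95,75,100,6,"pics/zs.png");f(t,120,140,90,70,8,"pics/zt.png")
# plate contour in top
hsv=cv2.cvtColor(t,cv2.COLOR_BGR2GRAY);m=(hsv<62).astype('u1' if 0 else np.uint8)
m[:, :120]=0;m[:,215:]=0;m[:140]=0;m[215:]=0
c=max(cv2.findContours(m,0,2)[0],key=cv2.contourArea);print(cv2.minAreaRect(c),cv2.boundingRect(c))
E
```

```text
((170.0, 179.5), (45.0, 56.0), 90.0) (142, 157, 57, 46)
```

View pics/zs.png

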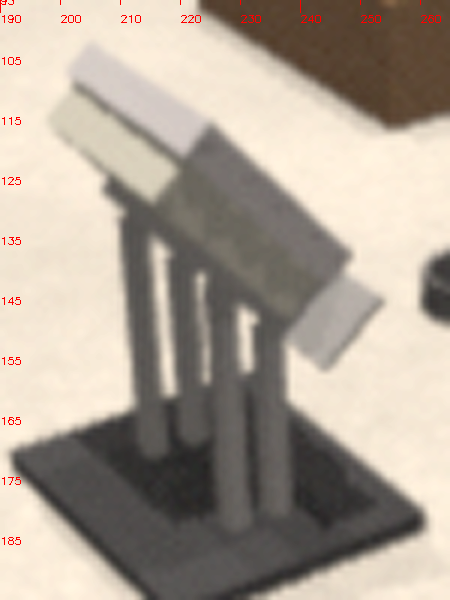

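View pics/zt.png

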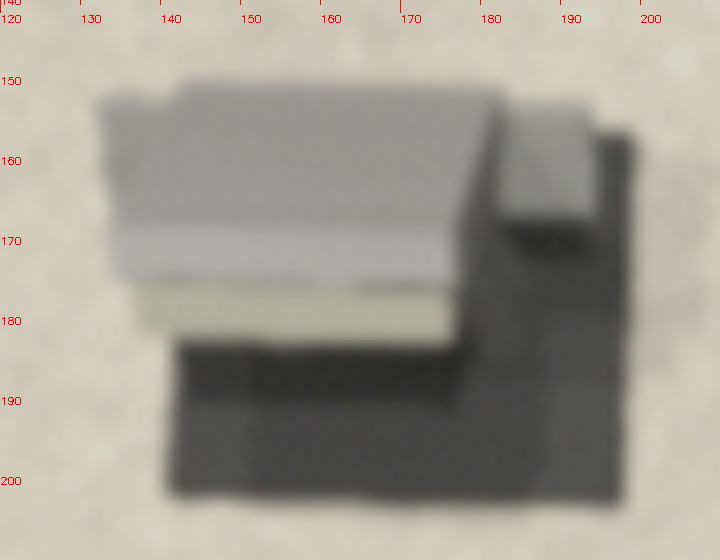

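```bash
python3 - <<'E'
from h import *
np.set_printoptions(precision=4,suppress=True)
S=ctrl.capture("side");T=ctrl.capture("top")
print("plate"); 
for z in (0.0,0.008):
  print([onz(T,p,z) for p in [(141.2,202.3),(197.6,203),(198.8,156.5)]])
print("plate side",[onz(S,p,0.008) for p in [(192,170.5),(260,182)]])
print("ledge ends z.107",onz(T,(132,152.5),.107),onz(T,(193.8,153),.107), "inner bottom right",onz(T,(194.3,167),.09))
print("ledge right end tri", tri(T,(193.8,153),S,(253.3,145)))
print("lid corners: upper right",tri(T,(177,168.5),S,(225,116)),"lower right",tri(T,(182,151),S,(247.5,138)))
print("skirt open edge upper right",tri(T,(177,175.5),S,(220,121)),"base lower corner",tri(T,(176.5,182.8),S,(216,128.5)))
print("lidleft upper", tri(T,(134,168),S,(204,102)), "lid edge left",tri(T,(134.5,174.5),S,(202,109)))
E
```

```text
plate
[array([0.5303, 0.2698, 0.    ]), array([0.5323, 0.1406, 0.    ]), array([0.6423, 0.143 , 0.    ])]
[array([0.5291, 0.2679, 0.008 ]), array([0.5311, 0.1396, 0.008 ]), array([0.6403, 0.142 , 0.008 ])]
plate side [array([0.5302, 0.2677, 0.008 ]), array([0.6346, 0.1386, 0.008 ])]
ledge ends z.107 [0.6198 0.2702 0.107 ] [0.6226 0.1408 0.107 ] inner bottom right [0.5964 0.1405 0.09  ]
ledge right end tri (array([0.6223, 0.1418, 0.1036]), np.float64(0.0027556281210991047))
lid corners: upper right (array([0.5721, 0.1637, 0.1728]), np.float64(0.0030300877912098336)) lower right (array([0.6241, 0.1662, 0.1089]), np.float64(0.0035808953347615316))
skirt open edge upper right (array([0.5602, 0.164 , 0.1652]), np.float64(0.0022064005319119813)) base lower corner (array([0.5497, 0.166 , 0.151 ]), np.float64(0.000694033797189574))
lidleft upper (array([0.5698, 0.2468, 0.1742]), np.float64(0.004298885578070705)) lid edge left (array([0.5619, 0.248 , 0.1597]), np.float64(9.288517130614954e-05))
```

Call:
{"name": "servo_tool", "arguments": {"increments": [1,0,0,0,-0.9,1,0,0,0,-0.9,1,0,0,0,-0.9,1,0,0,0,-0.9,1,0,0,0,-0.9,1,0,0,0,-0.9,1,0,0,0,-0.9,1,0,0,0,-0.9], "newtons": 40}}

```text
t: 1.2
eef_pos: [0.1938, -0.5413, 0.4028]
eef_rot: [[-0.001, -0.069, 0.998], [0.004, 0.998, 0.069], [-1.0, 0.004, -0.001]]
ft_force: [-0.4, 0.6, -0.2]
width: 0.996
```

Call:
{"name": "servo_tool", "arguments": {"increments": [1,0,1,0.6,0,1,0,1,0.6,0,1,0,1,0.6,0,1,0,1,0.6,0,1,0,1,0.6,0,1,0,1,0.6,0,1,0,1,0.6,0,1,0,1,0.6,0]}}

```text
t: 2.2
eef_pos: [0.301, -0.3279, 0.402]
eef_rot: [[-0.001, -0.07, 0.998], [0.006, 0.998, 0.07], [-1.0, 0.006, -0.001]]
ft_force: [0.5, -0.0, -0.1]
width: 1.002
```

Call:
{"name": "servo_tool", "arguments": {"increments": [1,0,1,0.6,0,1,0,1,0.6,0,1,0,1,0.6,0,1,0,1,0.6,0,1,0,1,0.6,0,1,0,1,0.6,0,1,0,1,0.6,0,1,0,1,0.6,0]}}

```text
t: 3.2
eef_pos: [0.409, -0.1124, 0.403]
eef_rot: [[-0.001, -0.069, 0.998], [0.006, 0.998, 0.069], [-1.0, 0.006, -0.001]]
ft_force: [0.2, 0.3, 0.6]
width: 1.003
```

Call:
{"name": "servo_tool", "arguments": {"increments": [1,0,1,0.6,0,1,0,1,0.6,0,1,0,1,0.6,0,1,0,1,0.6,0,1,0,1,0.6,0,1,0,1,0.6,0,1,0,1,0.6,0,1,0,1,0.6,0]}}

```text
t: 4.2
eef_pos: [0.5173, 0.1033, 0.4036]
eef_rot: [[-0.001, -0.07, 0.998], [0.006, 0.998, 0.07], [-1.0, 0.006, -0.001]]
ft_force: [-0.3, -0.2, 0.1]
width: 1.0
```

Call:
{"name": "servo_tool", "arguments": {"increments": [1,0,0.9,0.68,0,1,0,0.9,0.68,0,1,0,0.9,0.68,0,1,0,0.9,0.68,0,1,0,0,0,0.28,1,0,0,0,0]}}

```text
t: 4.95
eef_pos: [0.5811, 0.2033, 0.4022]
eef_rot: [[-0.004, -0.022, 1.0], [0.005, 1.0, 0.022], [-1.0, 0.005, -0.004]]
ft_force: [0.7, 0.4, 0.2]
width: 1.001
```

```bash
python3 - <<'E'
from h import *
s=ctrl.observe();print(s["t"],s["eef_pos"],s["eef_rot"],s["joint_pos"])
for n in("side","top"):
    c=ctrl.capture(n); cv2.imwrite(f"pics/{n}1.png",c["color"])
a=cv2.imread("pics/side1.png")[40:200,120:320];b=cv2.imread("pics/top1.png")[80:240,80:280]
cv2.imwrite("pics/m1.png",cv2.convertScaleAbs(cv2.resize(np.hstack([a,b]),(800,320),interpolation=cv2.INTER_CUBIC),alpha=1.5))
E
```

```text
4.95 [0.58113879 0.20325206 0.4022397 ] [[-0.00392086 -0.0224234   0.99974088]
 [ 0.00507558  0.99973524  0.02244318]
 [-0.99997943  0.00516226 -0.00380601]] [0.20996835 0.23680831 1.34005429 0.00578139 1.567507   0.1875059 ]
```

View pics/m1.png

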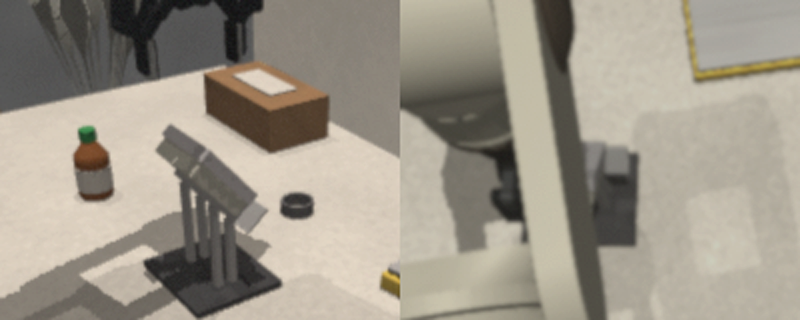

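Call:
{"name": "servo_tool", "arguments": {"increments": [1,0.9,0.08,0,0,1,0.9,0,0,0,1,0.9,0,0,0]}}

```text
t: 5.42
eef_pos: [0.5806, 0.2045, 0.3355]
eef_rot: [[0.0, -0.025, 1.0], [0.006, 1.0, 0.025], [-1.0, 0.006, 0.001]]
ft_force: [0.5, 0.3, 0.2]
width: 0.999
```

```bash
cat > look.py <<'E'
from h import *
import sys
k=sys.argv[1]
c=ctrl.capture("side");cv2.imwrite(f"pics/side{k}.png",c["color"])
a=c["color"][60:200,170:300]
if len(sys.argv)>2:
    t=ctrl.capture("top")["color"];a=np.hstack([a,t[110:250,100:230]])
cv2.imwrite(f"pics/m{k}.png",cv2.convertScaleAbs(cv2.resize(a,None,fx=4 if len(sys.argv)<3 else 3,fy=4 if len(sys.argv)<3 else 3,interpolation=cv2.INTER_CUBIC),alpha=1.8))
s=ctrl.observe();print(s["t"],s["eef_pos"],s["joint_pos"],s["ft_force"],s["width"])
E
python3 look.py 2
```

```text
5.475 [0.58022459 0.20433443 0.33222845] [0.21201349 0.26683587 1.44490346 0.00584617 1.43215618 0.18649863] [-0.43823678 -0.25924751 -4.0876633 ] 1.0043322805297152
```

View pics/m2.png

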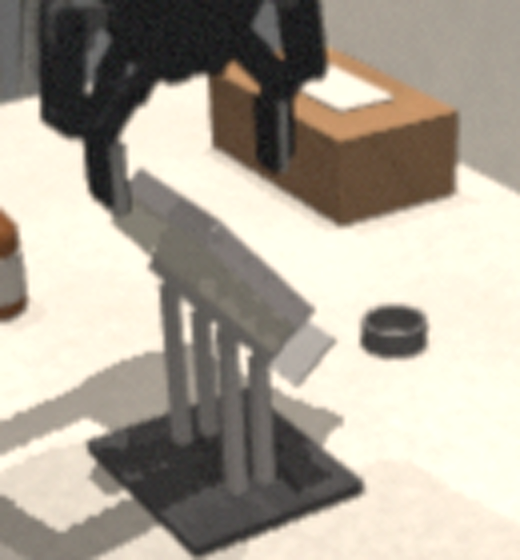

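Call:
{"name": "servo_tool", "arguments": {"increments": [1,0.6,0,0,0,1,0.6,0,0,0]}}

```text
t: 5.72
eef_pos: [0.5802, 0.2041, 0.3022]
eef_rot: [[-0.002, -0.025, 1.0], [0.006, 1.0, 0.025], [-1.0, 0.006, -0.001]]
ft_force: [-0.1, -0.8, -0.7]
width: 0.999
```

```bash
python3 look.py 3
```

```text
5.775 [0.57998516 0.20408996 0.30022303] [0.21171359 0.28693269 1.48601767 0.00586825 1.37128872 0.18544712] [ 0.17864773  0.69522207 -2.78642762] 0.9996911885404751
```

View pics/m3.png

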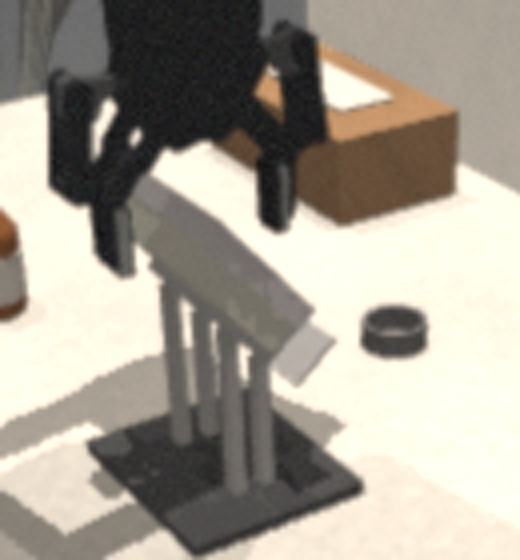

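Call:
{"name": "servo_tool", "arguments": {"increments": [0.93,0,0,0.1,0,0.87,0,0,0.1,0,0.81,-0.05,0,0.1,0,0.75,-0.05,0,0.1,0,0.69,-0.05,0,0.1,0]}}

```text
t: 6.4
eef_pos: [0.5876, 0.2048, 0.3081]
eef_rot: [[-0.023, -0.027, 0.999], [0.003, 1.0, 0.027], [-1.0, 0.004, -0.023]]
ft_force: [-36.3, -6.0, 26.9]
width: 0.695
```

```bash
python3 look.py 4
```

```text
6.45 [0.58795696 0.20479854 0.3084476 ] [0.20964438 0.30220068 1.4491352  0.00783602 1.41138936 0.18106995] [-45.99902254  -7.52793629  35.20011656] 0.6988164541247921
```

View pics/m4.png

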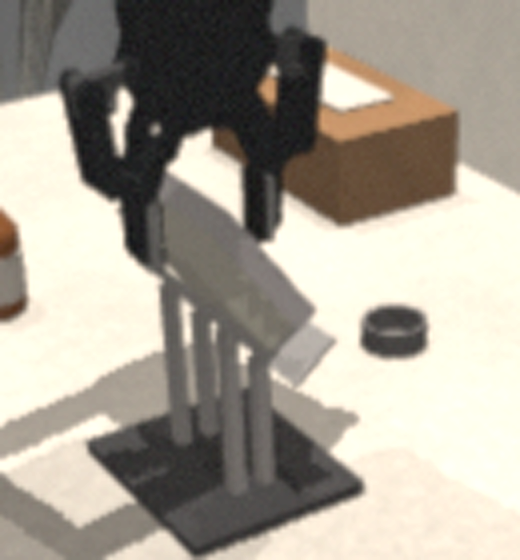

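Call:
{"name": "servo_tool", "arguments": {"increments": [0.72,-0.2,0,-0.05,0,0.72,-0.2,0,0,0]}}

```text
t: 6.7
eef_pos: [0.5868, 0.2049, 0.32]
eef_rot: [[-0.022, -0.028, 0.999], [0.003, 1.0, 0.028], [-1.0, 0.004, -0.022]]
ft_force: [-0.6, -0.2, 0.3]
width: 0.721
```

```bash
python3 look.py 5
```

```text
6.75 [0.58696432 0.20490883 0.32070627] [0.21014732 0.29209541 1.43665641 0.00784013 1.43243239 0.18135121] [-0.24017624 -0.69581547  1.77718741] 0.7200220482510671
```

View pics/m5.png

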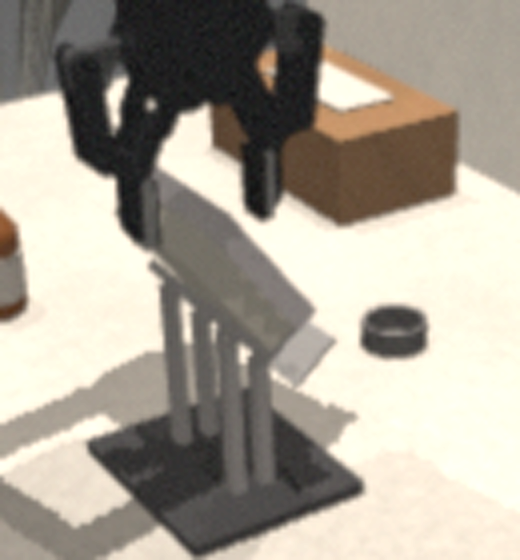

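```bash
python3 - <<'E'
from h import *
S=ctrl.capture("side")
for z in(.14,.145,.15,.155,.16): print(z,proj(S,(.55,.194,z)),proj(S,(.545,.194,z)))
# predicted corner of base upper edge at alpha
for a in (0,5,10):
    r=np.radians(a);u=32.5*np.sin(r)+81*np.cos(r);v=78*np.sin(r)
    x=45-.643*u+.766*v;z=90+.766*u+.643*v
    print(a,x,z,proj(S,(.5545+x/1e3,.2055-.039,z/1e3)))
E
```

```text
0.14 [209.74230823 128.36475749] [207.53920106 128.98716225]
0.145 [209.5410212  126.10584651] [207.32903069 126.72404002]
0.15 [209.33821635 123.82990206] [207.1172709  124.44380285]
0.155 [209.13387644 121.53673075] [206.90390359 122.14625585]
0.16 [208.92798399 119.22613625] [206.68891039 119.83120117]
0 -7.082999999999998 152.046 [214.63993825 128.24004109]
5 -3.4987642770944944 158.35084757526946 [216.02629956 124.83040389]
10 0.4545763263142426 164.13550392912094 [217.60600403 121.60229901]
```

Call:
{"name": "servo_tool", "arguments": {"increments": [0.75,0,0,-0.15,0,0.75,0.4,0,0,0,0.75,0.4,0,0,0]}}

```text
t: 7.18
eef_pos: [0.5828, 0.2047, 0.299]
eef_rot: [[-0.02, -0.027, 0.999], [0.004, 1.0, 0.027], [-1.0, 0.004, -0.02]]
ft_force: [0.3, 0.8, 0.0]
width: 0.747
```

Call:
{"name": "servo_tool", "arguments": {"increments": [0.72,-0.05,0,0.06,0,0.69,-0.12,0,0.07,0,0.66,-0.13,0,0.07,0,0.63,-0.13,0,0.07,0]}}

```text
t: 7.68
eef_pos: [0.5882, 0.205, 0.309]
eef_rot: [[-0.03, -0.028, 0.999], [0.002, 1.0, 0.028], [-1.0, 0.003, -0.03]]
ft_force: [-6.1, -1.5, 3.8]
width: 0.631
```

```bash
python3 look.py 6
```

```text
7.725 [0.58855169 0.20499303 0.30943796] [0.20961503 0.30463437 1.44395614 0.00839909 1.42034598 0.18035464] [-7.44793364 -2.45526964  5.67648087] 0.6280177841999015
```

View pics/m6.png

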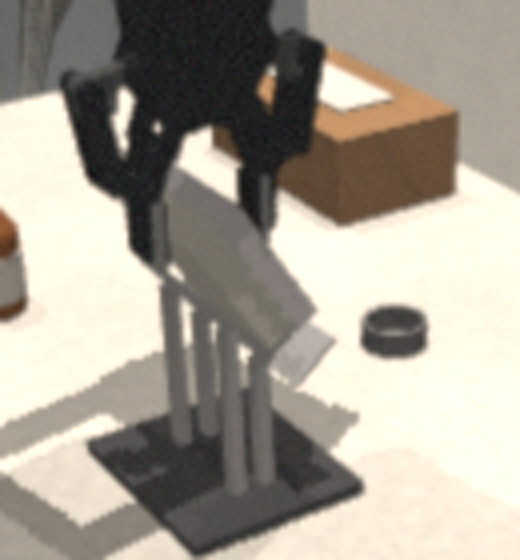

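Call:
{"name": "servo_tool", "arguments": {"increments": [0.61,-0.18,0,0.06,0,0.59,-0.18,0,0.08,0,0.57,-0.18,0,0.08,0,0.55,-0.18,0,0.08,0]}}

```text
t: 8.22
eef_pos: [0.5971, 0.2052, 0.3281]
eef_rot: [[-0.029, -0.028, 0.999], [0.002, 1.0, 0.028], [-1.0, 0.003, -0.029]]
ft_force: [-1.1, 0.2, -0.2]
width: 0.548
```

```bash
python3 look.py 7
```

```text
8.275 [0.59735883 0.20516196 0.32875816] [0.20697229 0.30962025 1.39741158 0.0082814  1.46177649 0.17816311] [-0.1377007  -0.01392506  1.19870634] 0.553191313790627
```

View pics/m7.png

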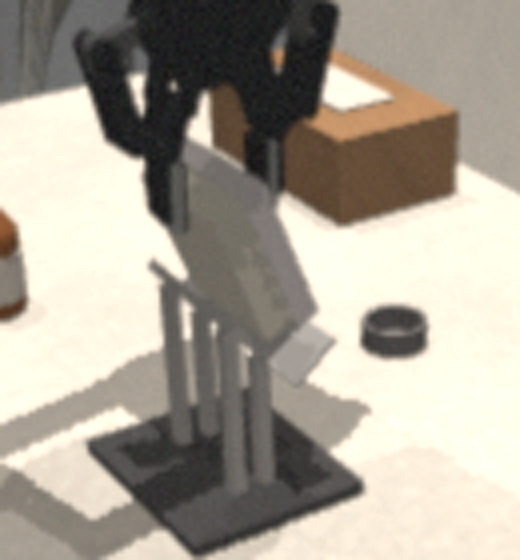

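Call:
{"name": "servo_tool", "arguments": {"increments": [0.55,-0.12,0,0.12,0,0.54,-0.12,0,0.12,0,0.52,-0.12,0,0.12,0,0.5,-0.1,0,0.08,0]}}

```text
t: 8.78
eef_pos: [0.6095, 0.2055, 0.3404]
eef_rot: [[-0.029, -0.028, 0.999], [0.002, 1.0, 0.028], [-1.0, 0.003, -0.028]]
ft_force: [-1.2, -0.0, -1.0]
width: 0.497
```

```bash
python3 look.py 8
```

```text
8.825 [0.60970504 0.20542527 0.3407461 ] [0.20343765 0.32704396 1.35003375 0.00811289 1.49145738 0.17493045] [-0.67400223  0.52429907 -0.33644053] 0.49945133818402143
```

View pics/m8.png

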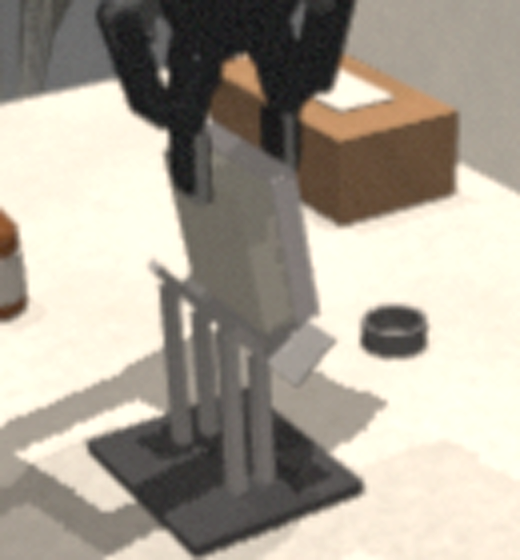

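Call:
{"name": "servo_tool", "arguments": {"increments": [0.5,0.3,0,-0.08,0,0.49,0.3,0,-0.04,0,0.46,0.1,0,0,0,0.43,0,0,0,0,0.41,0,0,0,0]}}

```text
t: 9.45
eef_pos: [0.6063, 0.2053, 0.3232]
eef_rot: [[-0.024, -0.028, 0.999], [0.003, 1.0, 0.028], [-1.0, 0.004, -0.024]]
ft_force: [4.2, -1.0, 10.2]
width: 0.427
```

```bash
python3 look.py 9
```

```text
9.5 [0.60633871 0.20533071 0.32330145] [0.2044583  0.32882385 1.38348816 0.00773289 1.45211475 0.17581236] [ 2.41565554 -0.0350929   6.44195553] 0.4218594692570827
```

View pics/m9.png

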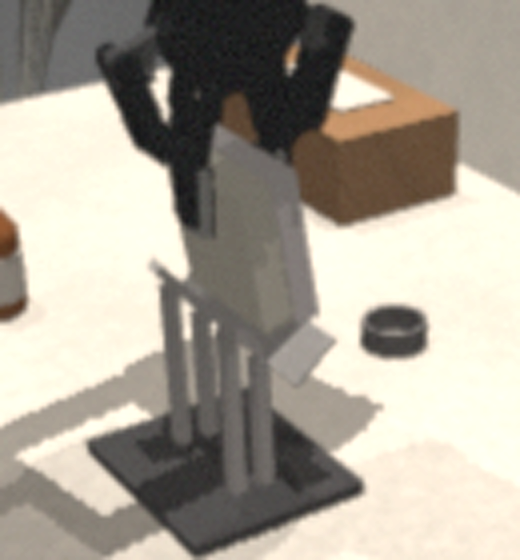

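Call:
{"name": "servo_tool", "arguments": {"increments": [0.37,-0.03,0,0,0,0.34,-0.03,0,0,0,0.3,0,0,0,0,0.3,0,0,0,0], "newtons": 50}}

```text
t: 10.0
eef_pos: [0.6072, 0.2052, 0.3268]
eef_rot: [[-0.018, -0.027, 0.999], [0.004, 1.0, 0.027], [-1.0, 0.004, -0.018]]
ft_force: [-0.2, -0.7, 2.5]
width: 0.38
```

```bash
python3 look.py 10
```

```text
10.05 [0.60713936 0.20522923 0.32680012] [0.20418093 0.32644104 1.37937348 0.00715518 1.45246569 0.17585671] [0.01754809 0.09689124 2.19473322] 0.38278440656304363
```

View pics/m10.png

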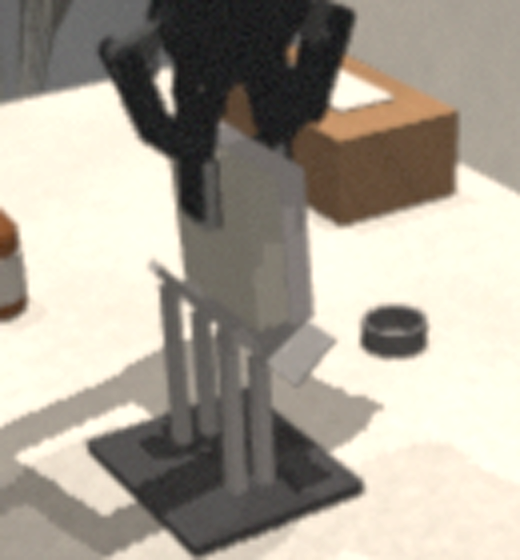

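Call:
{"name": "servo_tool", "arguments": {"increments": [0.3,-0.3,0,0,0,0.3,-0.8,0,0,0,0.3,-0.9,0,0,0,0.3,-0.9,0,0,0]}}

```text
t: 10.55
eef_pos: [0.6081, 0.205, 0.3991]
eef_rot: [[-0.024, -0.027, 0.999], [0.002, 1.0, 0.028], [-1.0, 0.003, -0.024]]
ft_force: [-0.4, -0.0, -0.7]
width: 0.38
```

```bash
python3 look.py 11
```

```text
10.6 [0.60821682 0.20500349 0.40253147] [0.20345363 0.29702395 1.26412676 0.00726825 1.59994292 0.17605847] [-0.76938479  0.27401184  2.55094559] 0.37939620798757506
```

View pics/m11.png

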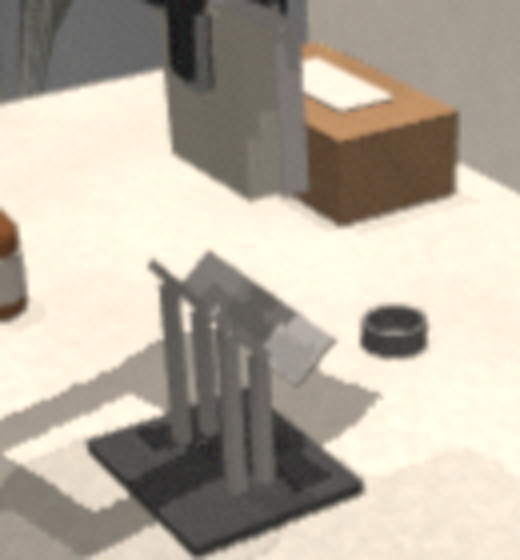

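Call:
{"name": "servo_tool", "arguments": {"increments": [0.3,0,0,0,-1,0.3,0,0,0,-1,0.3,0,0,0,-1,0.3,0,0,0,-1,0.3,0,0,0,-1,0.3,0,0,0,-1,0.3,0,0,0,-1,0.3,0,0,0,-1]}}

```text
t: 11.6
eef_pos: [0.6076, 0.2052, 0.3995]
eef_rot: [[-0.025, -0.994, 0.102], [0.003, 0.102, 0.995], [-1.0, 0.026, -0.0]]
ft_force: [0.1, -0.9, -2.1]
width: 0.382
```

Call:
{"name": "servo_tool", "arguments": {"increments": [0.3,0,0,0,-1,0.3,0,0,0,-1,0.3,0,0,0,-1,0.3,0,0,0,-1,0.3,0,0,0,-1,0.3,0,0,0,-1]}}

```text
t: 12.35
eef_pos: [0.6072, 0.2053, 0.3961]
eef_rot: [[-0.031, -0.556, -0.83], [0.002, -0.831, 0.556], [-1.0, 0.016, 0.027]]
ft_force: [-0.5, 0.4, -0.9]
width: 0.377
```

```bash
python3 look.py 12 1
```

```text
12.45 [0.60716773 0.20532956 0.39611019] [ 0.20413516  0.3002028   1.27297958  0.00792378  1.59816753 -2.3442205 ] [ 1.1084559   0.10393196 -0.85995826] 0.3770532360923037
```

View pics/m12.png

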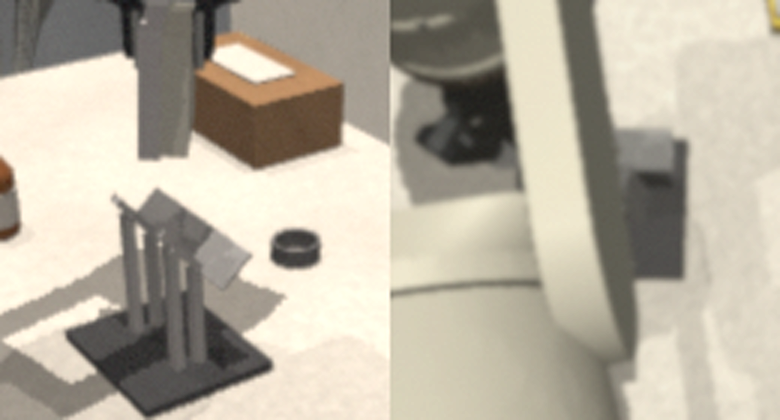

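Call:
{"name": "servo_tool", "arguments": {"increments": [0.3,0,0,0,-1,0.3,0,0,0,-1,0.3,0,0,0,-0.3,0.3,0,0,0,0]}}

```text
t: 12.95
eef_pos: [0.607, 0.2054, 0.3949]
eef_rot: [[-0.033, -0.198, -0.98], [0.001, -0.98, 0.198], [-0.999, 0.005, 0.032]]
ft_force: [0.1, 0.4, -1.2]
width: 0.377
```

```bash
python3 look.py 13; python3 - <<'E'
from h import *
s=ctrl.observe();z=s["eef_rot"][:,2] if hasattr(s["eef_rot"],'shape') else np.array(s["eef_rot"])[:,2]
print(s["eef_rot"],np.degrees(np.arctan2(z[1],z[0])))
E
```

```text
13.0 [0.60700348 0.20536735 0.39487411] [ 0.2042152   0.30086986  1.27461718  0.00805378  1.59776793 -2.73739554] [-0.24799627  0.08632395 -1.40801855] 0.37811893713720984
[[-0.03263175 -0.19848133 -0.9795613 ]
 [ 0.0014635  -0.98009168  0.19854004]
 [-0.99946637  0.00504512  0.03227258]] 168.54235321360866
```

View pics/m13.png

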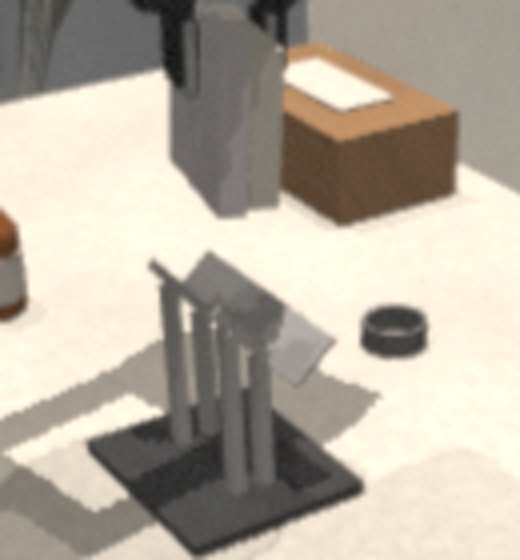

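Call:
{"name": "servo_tool", "arguments": {"increments": [0.3,0.4,0.04,0.2,-0.25,0.3,0.6,0,0,0,0.3,0.5,0,0,0,0.3,0,0,0,0]}}

```text
t: 13.5
eef_pos: [0.5999, 0.2054, 0.3536]
eef_rot: [[-0.034, -0.158, -0.987], [0.001, -0.987, 0.158], [-0.999, 0.004, 0.034]]
ft_force: [-0.0, -0.5, -0.5]
width: 0.38
```

```bash
python3 look.py 14
```

```text
13.55 [0.59999723 0.20544395 0.35433868] [ 0.20657799  0.30320002  1.35341154  0.00812267  1.51762    -2.77696655] [-0.49296563  0.07533752 -0.28046252] 0.3769737381065789
```

View pics/m14.png

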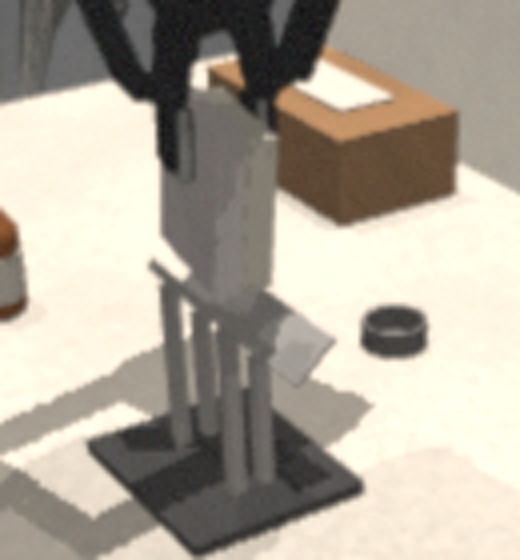

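Call:
{"name": "servo_tool", "arguments": {"increments": [0.3,0.15,0,0,0,0.3,0.12,0,0,0,0.3,0.05,0,0,0], "newtons": 30}}

```text
t: 13.92
eef_pos: [0.5999, 0.2055, 0.3467]
eef_rot: [[-0.032, -0.158, -0.987], [0.002, -0.987, 0.158], [-0.999, 0.004, 0.032]]
ft_force: [0.5, -0.3, -0.6]
width: 0.376
```

Call:
{"name": "servo_tool", "arguments": {"increments": [0.3,0.15,0,0,0,0.3,0.1,0,0,0], "newtons": 20}}

```text
t: 14.18
eef_pos: [0.6001, 0.206, 0.3426]
eef_rot: [[-0.028, -0.158, -0.987], [0.004, -0.987, 0.158], [-1.0, 0.001, 0.028]]
ft_force: [4.5, 1.1, 5.2]
width: 0.376
```

```bash
python3 look.py 15
```

```text
14.225 [0.60022447 0.20588069 0.34224457] [ 0.20702674  0.30786186  1.37199597  0.00880062  1.48771408 -2.77671354] [5.21381147 0.52519745 5.99179687] 0.37273190868379835
```

View pics/m15.png

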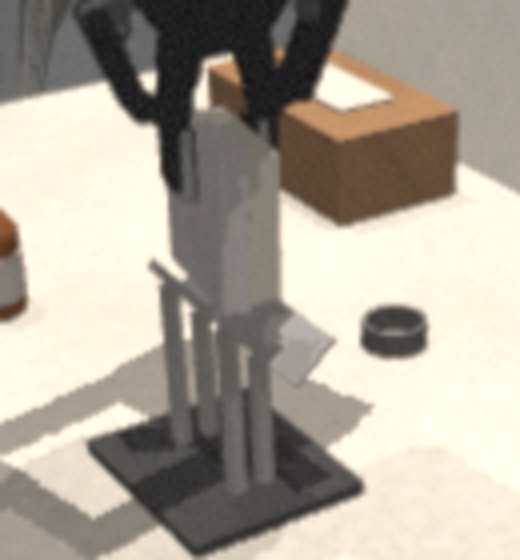

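Call:
{"name": "servo_tool", "arguments": {"increments": [0.42,0,0,0.08,0,0.47,0,0,0.1,0,0.52,0.05,0,0.1,0]}}

```text
t: 14.6
eef_pos: [0.5929, 0.207, 0.3411]
eef_rot: [[-0.027, -0.158, -0.987], [0.003, -0.987, 0.158], [-1.0, 0.001, 0.027]]
ft_force: [0.2, -0.5, -0.6]
width: 0.518
```

```bash
python3 look.py 16
```

```text
14.65 [0.59260537 0.20708561 0.34092802] [ 0.21139868  0.29472056  1.39165054  0.00895975  1.48148059 -2.77236202] [ 0.89399856 -0.53940106  0.42944238] 0.5197998270140274
```

View pics/m16.png

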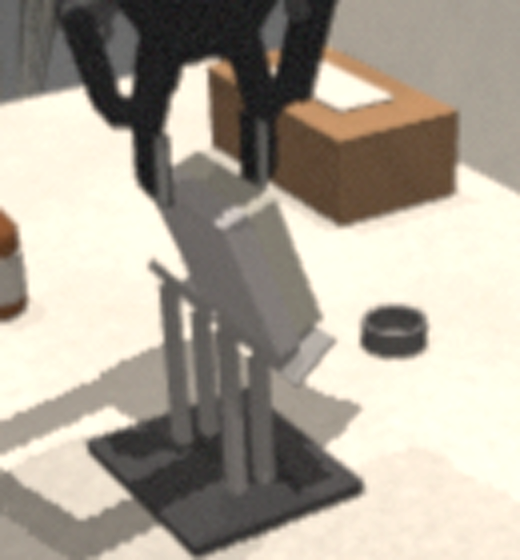

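Call:
{"name": "servo_tool", "arguments": {"increments": [0.55,0.25,0,0.03,0,0.6,0.2,0,0.06,0,0.65,0.15,0,0.06,0,0.7,0.15,0,0.06,0]}}

```text
t: 15.15
eef_pos: [0.5864, 0.208, 0.3207]
eef_rot: [[-0.028, -0.158, -0.987], [0.003, -0.987, 0.158], [-1.0, 0.001, 0.028]]
ft_force: [-0.6, 0.3, 0.6]
width: 0.697
```

```bash
python3 look.py 17
```

```text
15.2 [0.58617203 0.20804744 0.32017607] [ 0.2150675   0.29542088  1.43353971  0.00918261  1.44039625 -2.7691739 ] [-0.78049073  0.5161921  -0.06426674] 0.7004244443991142
```

View pics/m17.png

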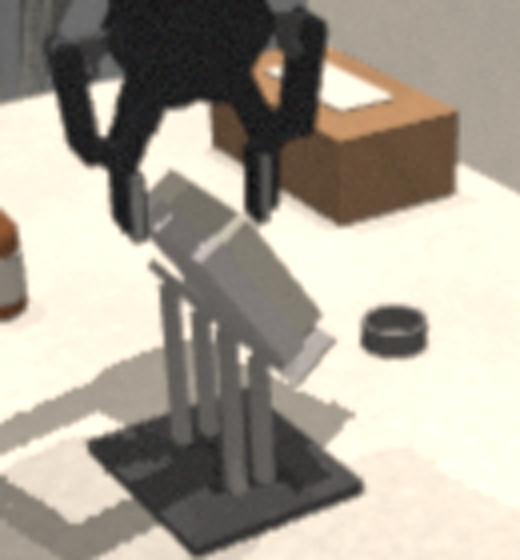

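Call:
{"name": "servo_tool", "arguments": {"increments": [0.75,0.08,0,0.06,0,0.8,0.08,0,0.06,0,0.87,0,0,0.06,0,0.94,0,0,0,0,1,0,0,0,0]}}

```text
t: 15.82
eef_pos: [0.5814, 0.2089, 0.3164]
eef_rot: [[-0.028, -0.158, -0.987], [0.003, -0.987, 0.158], [-1.0, 0.001, 0.029]]
ft_force: [-0.2, -1.2, -0.6]
width: 0.995
```

```bash
python3 look.py 18
```

```text
15.875 [0.58137213 0.20883528 0.31636949] [ 0.21799196  0.2890227   1.44966922  0.00921163  1.42994609 -2.7663483 ] [-0.07941513  0.19178427 -0.31572924] 0.9970140504598923
```

View pics/m18.png

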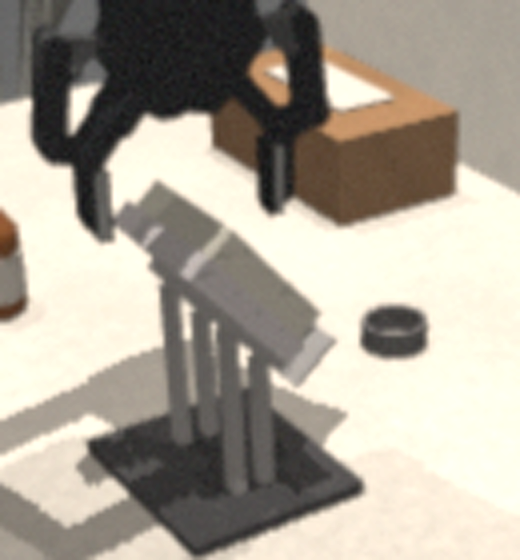

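Call:
{"name": "servo_tool", "arguments": {"increments": [1,-0.8,0,0,0,1,-0.9,0,0,0,1,-0.9,0,0,0,1,-0.9,0,0,0,1,0,0.9,0.3,0,1,0,0.9,0.3,0,1,0,0.9,0.3,0,1,0,0.9,0.3,0]}}

```text
t: 16.88
eef_pos: [0.5341, 0.1483, 0.4072]
eef_rot: [[-0.026, -0.195, -0.98], [-0.017, -0.981, 0.195], [-1.0, 0.021, 0.022]]
ft_force: [-0.7, -1.1, 0.3]
width: 0.999
```

Call:
{"name": "servo_tool", "arguments": {"increments": [1,0,1,0.3,0,1,0,1,0.3,0,1,0,1,0.3,0,1,0,1,0.3,0,1,0,1,0.3,0]}}

```text
t: 17.5
eef_pos: [0.459, 0.0928, 0.4102]
eef_rot: [[-0.022, -0.272, -0.962], [-0.064, -0.96, 0.273], [-0.998, 0.068, 0.003]]
ft_force: [-0.8, -0.2, -0.4]
width: 0.999
```

```bash
python3 look.py 19 1; python3 - <<'E'
from h import *
for n in("side","top"):
    c=ctrl.capture(n); cv2.imwrite(f"pics/{n}20.png",c["color"])
s=cv2.imread("pics/side20.png");t=cv2.imread("pics/top20.png")
def f(im,x,y,w,h,k,n):
    z=cv2.resize(im[y:y+h,x:x+w],None,fx=k,fy=k,interpolation=cv2.INTER_CUBIC);z=cv2.convertScaleAbs(z,alpha=1.7)
    for i in range(0,w,10):
        cv2.putText(z,str(x+i),(i*k,12),0,.35,(0,0,255))
    for i in range(0,h,10):cv2.putText(z,str(y+i),(0,i*k+4),0,.35,(0,0,255))
    return z
cv2.imwrite("pics/zs20.png",f(s,190,95,75,75,7,0));cv2.imwrite("pics/zt20.png",f(t,120,140,90,70,8,0))
E
```

```text
17.6 [0.45875765 0.0926835  0.41056722] [ 0.05479642 -0.06614767  1.65163194 -0.06296437  1.58080269 -2.80998417] [ 1.02157851 -0.12188025  0.50173414] 1.0047375579500357
```

View pics/zs20.png

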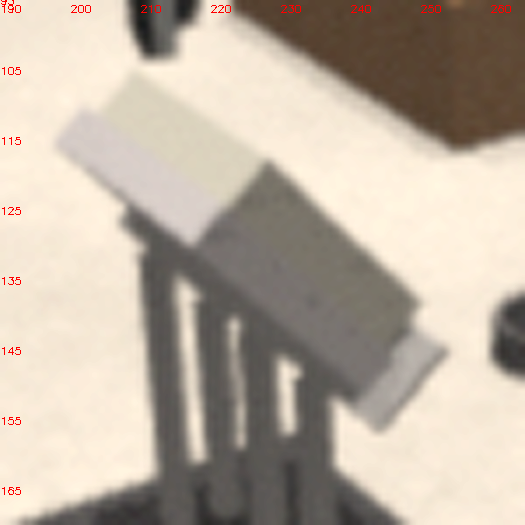

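View pics/zt20.png

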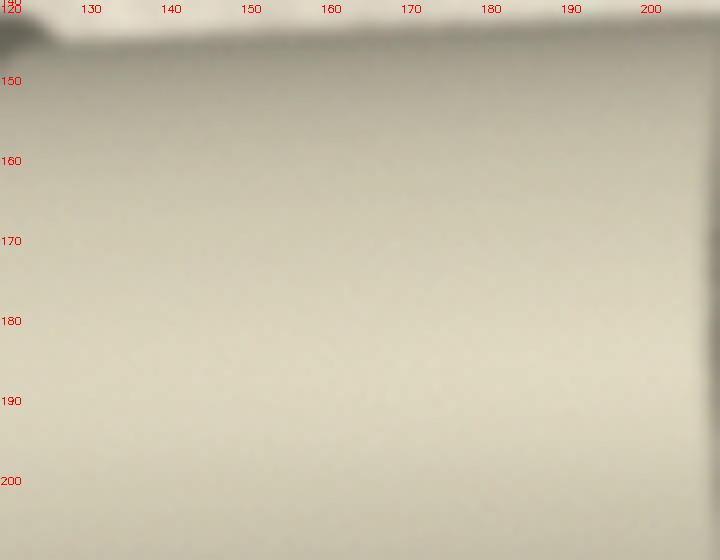

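Call:
{"name": "servo_tool", "arguments": {"increments": [1,0,0,0,1,1,0,0,0,1,1,0,0,0,1,1,0,0,0,1,1,0,0,0,1,1,0,0,0,1,1,0,0,0,1,1,0,0,0,1]}}

```text
t: 18.7
eef_pos: [0.4635, 0.0952, 0.409]
eef_rot: [[-0.023, -0.99, 0.141], [-0.062, 0.142, 0.988], [-0.998, 0.014, -0.064]]
ft_force: [-0.2, -0.1, 0.6]
width: 1.003
```

Call:
{"name": "servo_tool", "arguments": {"increments": [1,0,0,-1,0,1,0,0,-1,0,1,0,0,-1,0,1,0,0,-1,0,1,0,0,-1,0,1,0,0,-1,0,1,0,0,-1,0,1,0,0,-1,0]}}

```text
t: 19.7
eef_pos: [0.4382, -0.1059, 0.4206]
eef_rot: [[-0.024, -0.99, 0.138], [-0.06, 0.139, 0.988], [-0.998, 0.016, -0.063]]
ft_force: [-0.8, -0.4, 0.4]
width: 0.999
```

```bash
cat > z.py <<'E'
from h import *
import sys
k=sys.argv[1]
def f(im,x,y,w,h,k):
    z=cv2.resize(im[y:y+h,x:x+w],None,fx=k,fy=k,interpolation=cv2.INTER_CUBIC);z=cv2.convertScaleAbs(z,alpha=1.7)
    for i in range(0,w,10):
        cv2.putText(z,str(x+i),(i*k,12),0,.35,(0,0,255))
    for i in range(0,h,10):cv2.putText(z,str(y+i),(0,i*k+4),0,.35,(0,0,255))
    return z
s=ctrl.capture("side")["color"];t=ctrl.capture("top")["color"]
cv2.imwrite(f"pics/zs{k}.png",f(s,190,95,75,75,7));cv2.imwrite(f"pics/zt{k}.png",f(t,120,140,90,70,8));cv2.imwrite(f"pics/t{k}.png",t);cv2.imwrite(f"pics/s{k}.png",s)
o=ctrl.observe();print(o["t"],o["eef_pos"],o["joint_pos"])
E
python3 z.py 21
```

```text
19.8 [ 0.43819632 -0.10675661  0.42054219] [-0.38828917 -0.11357565  1.6749601  -0.06514563  1.58019161 -1.81835331]
```

View pics/zt21.png

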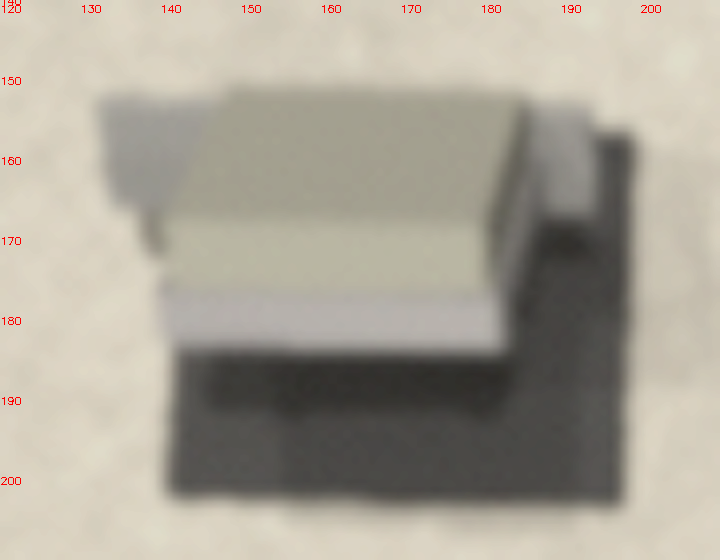

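View pics/t21.png

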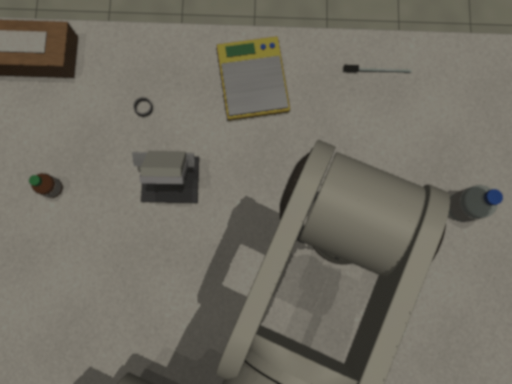

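```bash
python3 - <<'E'
from h import *
np.set_printoptions(precision=4,suppress=True)
T=ctrl.capture("top")
# lid outer (under) upper edge z .154; skirt open edge z = junction+84up+14.5n
zs=.09+.084*.766+.0145*.643
print("lid bottom edge",onz(T,(141,183),.154),onz(T,(182,183.8),.154))
print("skirt edge",zs,onz(T,(139.3,176.3),zs),onz(T,(180.8,177),zs))
zb=.09+.081*.766+.0325*.643
print("base underside upper edge",zb,onz(T,(140.3,167.5),zb),onz(T,(179.5,167.5),zb))
zl=.09+.003*.766+.0325*.643
print("base underside lower edge",zl,onz(T,(147.5,151),zl),onz(T,(184,151.5),zl))
print("ledge",onz(T,(132,152.5),.107),onz(T,(193.6,153),.107))
E
```

```text
lid bottom edge [0.5464 0.2355 0.154 ] [0.5471 0.1547 0.154 ]
skirt edge 0.1636675 [0.5578 0.2373 0.1637] [0.5588 0.1563 0.1637]
base underside upper edge 0.17294350000000003 [0.5734 0.2342 0.1729] [0.5757 0.1583 0.1729]
base underside lower edge 0.11319549999999999 [0.6224 0.2366 0.1132] [0.6236 0.1606 0.1132]
ledge [0.6198 0.2702 0.107 ] [0.6226 0.1412 0.107 ]
```

View pics/zs21.png

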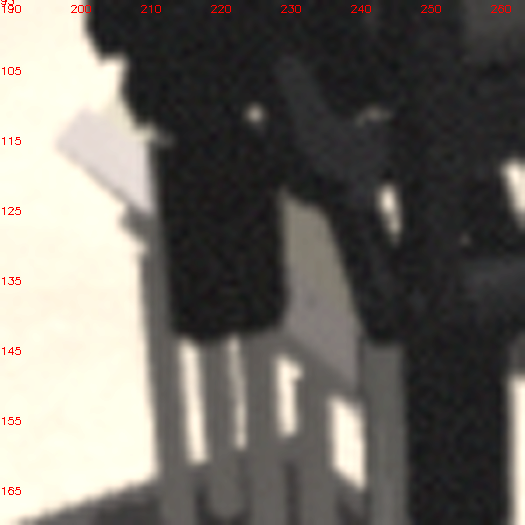

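Call:
{"name": "servo_tool", "arguments": {"increments": [0,0,-0.43,0.95,0,0,0,-0.43,0.95,0,0,0,-0.43,0.95,0,0,0,-0.43,0.95,0,0,0,-0.43,0.95,0,0,0,-0.43,0.95,0,0,0,-0.43,0.95,0,0,0,-0.43,0.95,0], "newtons": 30}}

```text
t: 20.85
eef_pos: [0.5542, 0.0819, 0.4058]
eef_rot: [[-0.025, -0.99, 0.137], [-0.058, 0.138, 0.989], [-0.998, 0.017, -0.061]]
ft_force: [0.7, 0.6, 0.7]
width: -0.0
```

Call:
{"name": "servo_tool", "arguments": {"increments": [0,0,-0.43,0.95,-0.4,0,0.6,-0.4,0.8,-0.5,0,0.6,0,0,0]}}

```text
t: 21.22
eef_pos: [0.5799, 0.1277, 0.3715]
eef_rot: [[-0.025, -0.999, -0.029], [-0.057, -0.027, 0.998], [-0.998, 0.026, -0.056]]
ft_force: [0.3, -0.3, -0.2]
width: -0.001
```

```bash
python3 look.py 22 1;python3 -c "
from h import *;print(ctrl.observe()['eef_rot'])"
```

```text
21.325 [0.57926834 0.12625311 0.37077209] [ 0.09845794  0.21290858  1.43311181 -0.05440084  1.52819424 -1.49416753] [-0.0661739   0.62690427  0.50528812] -0.0020019755768793134
[[-0.02700763 -0.99930235 -0.02579539]
 [-0.0572568  -0.02421602  0.99806575]
 [-0.99799411  0.02843235 -0.05656283]]
```

View pics/m22.png

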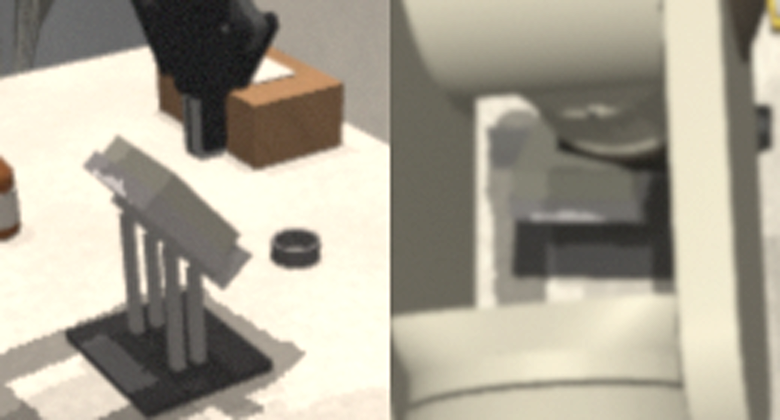

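Call:
{"name": "servo_tool", "arguments": {"increments": [0,0.8,-0.6,0,0,0,0.8,0,0,0,0,0.8,0,0,0,0,0.5,0,0,0,0,0,0,0,0]}}

```text
t: 21.95
eef_pos: [0.5918, 0.1206, 0.2992]
eef_rot: [[-0.024, -1.0, -0.018], [-0.057, -0.016, 0.998], [-0.998, 0.025, -0.057]]
ft_force: [0.5, -0.4, 1.3]
width: -0.001
```

```bash
python3 look.py 23
```

```text
22.0 [0.59198983 0.12068485 0.29989381] [ 0.0873049   0.2757057   1.50166532 -0.05586368  1.39237055 -1.48986028] [-0.62792017  0.44749573  0.19596975] -0.00041842151628168666
```

View pics/m23.png

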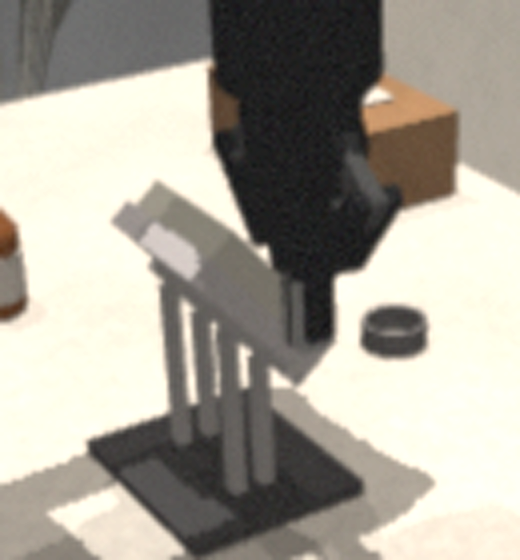

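Call:
{"name": "servo_tool", "arguments": {"increments": [0,0,0,0.5,0,0,0,0,0.3,0,0,0,0,0.1,0]}}

```text
t: 22.38
eef_pos: [0.5918, 0.1449, 0.3006]
eef_rot: [[-0.02, -1.0, -0.017], [-0.057, -0.016, 0.998], [-0.998, 0.021, -0.056]]
ft_force: [-0.2, -0.6, 0.9]
width: -0.003
```

Call:
{"name": "servo_tool", "arguments": {"increments": [0,0,0,0.1,0,0,0,0,0.1,0]}}

```text
t: 22.62
eef_pos: [0.5917, 0.1505, 0.3005]
eef_rot: [[-0.02, -1.0, -0.018], [-0.057, -0.017, 0.998], [-0.998, 0.021, -0.056]]
ft_force: [0.6, 0.3, 0.4]
width: -0.003
```

```bash
python3 look.py 24
```

```text
22.675 [0.59164454 0.15071666 0.30052872] [ 0.13645204  0.28773228  1.48490678 -0.05426797  1.39666749 -1.44137071] [-0.00977867 -0.65231094 -0.85744915] 0.0026020968342631997
```

View pics/m24.png

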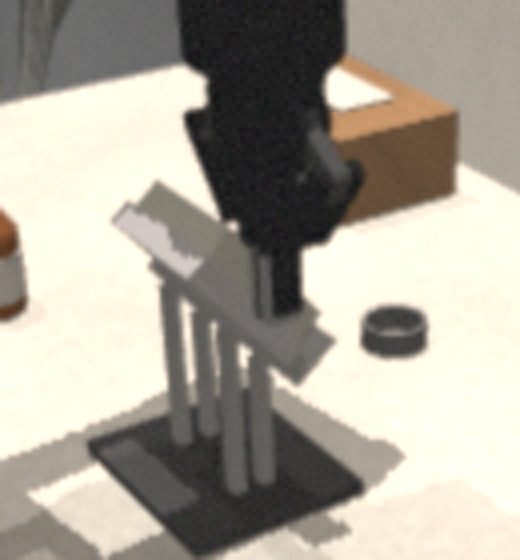

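Call:
{"name": "servo_tool", "arguments": {"increments": [0,0,0,0.12,0,0,0,0,0.12,0]}}

```text
t: 22.92
eef_pos: [0.5916, 0.1566, 0.3003]
eef_rot: [[-0.02, -1.0, -0.017], [-0.057, -0.016, 0.998], [-0.998, 0.021, -0.057]]
ft_force: [-0.5, -2.7, 2.0]
width: -0.003
```

```bash
python3 look.py 25
```

```text
22.975 [0.59158818 0.15687517 0.30027284] [ 0.14654819  0.29103905  1.48119714 -0.05444666  1.3975749  -1.43094131] [-1.21198223 -3.78894334  2.77415165] 0.0006669625315378087
```

View pics/m25.png

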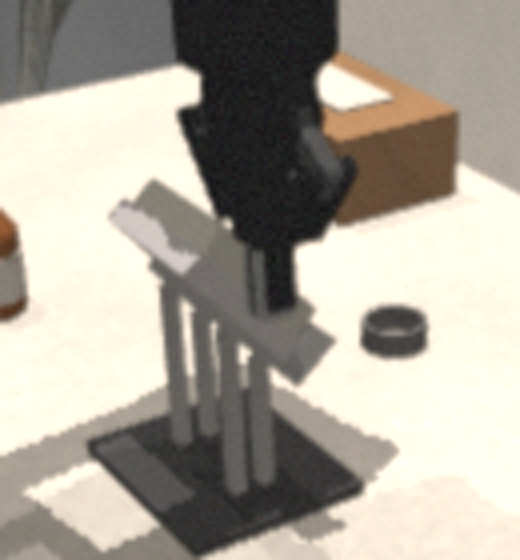

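Call:
{"name": "servo_tool", "arguments": {"increments": [0,0,0,0.12,0,0,0,0,0.12,0]}}

```text
t: 23.22
eef_pos: [0.5915, 0.1629, 0.3002]
eef_rot: [[-0.019, -1.0, -0.017], [-0.057, -0.016, 0.998], [-0.998, 0.02, -0.057]]
ft_force: [0.3, -3.9, 3.1]
width: 0.0
```

```bash
python3 look.py 26
```

```text
23.275 [0.5915275  0.16321648 0.30009054] [ 0.15684844  0.29442949  1.47720875 -0.0544022   1.39847469 -1.42054072] [ 0.60187188 -2.72716758  2.65353899] -0.002346509770261576
```

View pics/m26.png

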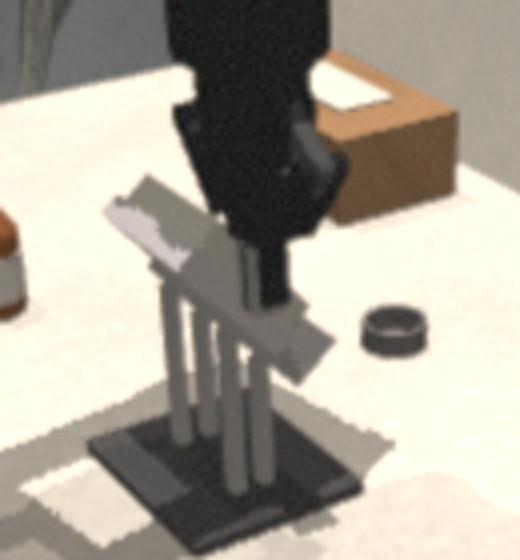

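Call:
{"name": "servo_tool", "arguments": {"increments": [0,0,0,0.08,0,0,0,0,0,0,0,0,0,-0.4,0,0,0,0,-0.8,0,0,-0.9,0,-0.5,0,0,-1,0,0,0,0,-1,0,0,0]}}

```text
t: 24.15
eef_pos: [0.5934, 0.1212, 0.3743]
eef_rot: [[-0.024, -1.0, -0.016], [-0.057, -0.015, 0.998], [-0.998, 0.025, -0.057]]
ft_force: [0.2, -1.2, 0.6]
width: -0.002
```

Call:
{"name": "servo_tool", "arguments": {"increments": [0,-0.6,0.4,-0.9,0,0,0,0.4,-1,0,0,0,0.4,-1,0,0,0,0.4,-1,0,0,0,0.4,-1,0,0,0,0.4,-1,0,0,0,0.4,-1,0]}}

```text
t: 25.02
eef_pos: [0.5228, -0.0632, 0.4035]
eef_rot: [[-0.021, -1.0, -0.014], [-0.057, -0.013, 0.998], [-0.998, 0.022, -0.057]]
ft_force: [0.1, -0.7, 0.8]
width: -0.0
```

```bash
python3 z.py 27
```

```text
25.125 [ 0.52256494 -0.06424032  0.40364851] [-0.25121834  0.05416125  1.54579516 -0.0612373   1.54809723 -1.83144534]
```

View pics/zt27.png

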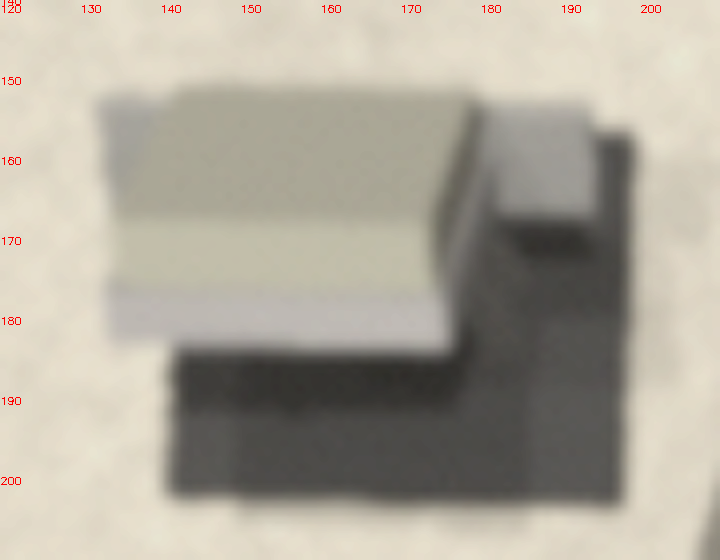

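View pics/zs27.png

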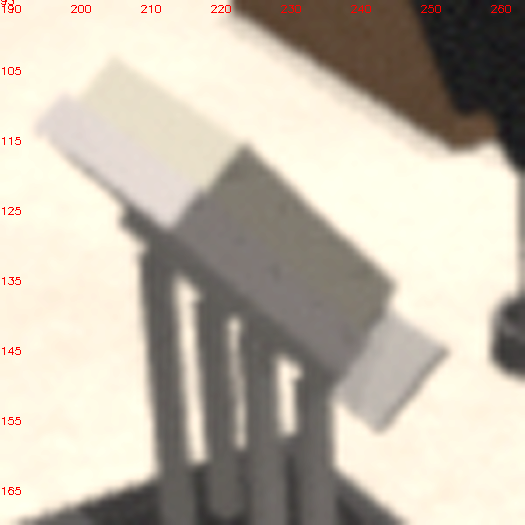

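```bash
python3 - <<'E'
from h import *
np.set_printoptions(precision=4,suppress=True)
T=ctrl.capture("top");S=ctrl.capture("side")
zs=.09+.084*.766+.0145*.643
print("lid bottom edge",onz(T,(133.7,182.5),.154),onz(T,(175.3,183.8),.154))
print("skirt edge",zs,onz(T,(132.7,176),zs),onz(T,(174.5,176.5),zs))
zb=.09+.081*.766+.0325*.643
print("base upper",onz(T,(133.8,167.5),zb),onz(T,(173.2,167.8),zb))
zl=.09+.003*.766+.0325*.643
print("base lower",onz(T,(142,151),zl),onz(T,(177.8,151.3),zl))
print("tri base upR",tri(T,(173.2,167.8),S,(223,116)),"lowR",tri(T,(177.8,151.3),S,(244.5,135.5)))
# expected pixels with case centred, plus offsets
ps=np.radians(1.0);O=np.array([.5545,.2055])
for off in (0,.005):
  for u,w,y in((81,32.5,-39),(81,32.5,39),(84,0,-42),(84,0,42),(3,32.5,-39),(3,32.5,39)):
    x=(45-.643*u+.766*w)/1e3;z=(90+.766*u+.643*w)/1e3;yy=y/1e3+off
    X=[O[0]+x*np.cos(ps)-yy*np.sin(ps),O[1]+x*np.sin(ps)+yy*np.cos(ps),z]
    print(off,u,w,y,proj(T,X).round(1),proj(S,X).round(1))
E
```

```text
lid bottom edge [0.547  0.2499 0.154 ] [0.5467 0.1679 0.154 ]
skirt edge 0.1636675 [0.558  0.2502 0.1637] [0.5594 0.1686 0.1637]
base upper [0.573  0.2468 0.1729] [0.5747 0.1705 0.1729]
base lower [0.622  0.248  0.1132] [0.6237 0.1735 0.1132]
tri base upR (array([0.5732, 0.172 , 0.1697]), np.float64(0.004849874038971524)) lowR (array([0.6222, 0.1746, 0.1118]), np.float64(0.004032404555954344))
0 81 32.5 -39 [175.  168.7] [225.3 115.1]
0 81 32.5 39 [134.8 168.2] [206.3 102.5]
0 84 0 -42 [177.6 184.1] [214.8 127.9]
0 84 0 42 [134.9 183.6] [195.  113.4]
0 3 32.5 -39 [180.6 151.6] [247.5 135.8]
0 3 32.5 39 [143.1 151.2] [228.4 122.8]
0.005 81 32.5 -39 [172.5 168.7] [224.  114.3]
0.005 81 32.5 39 [132.2 168.2] [205.2 101.7]
0.005 84 0 -42 [175.  184.1] [213.5 127. ]
0.005 84 0 42 [132.3 183.6] [193.9 112.6]
0.005 3 32.5 -39 [178.2 151.6] [246.2 134.9]
0.005 3 32.5 39 [140.7 151.1] [227.3 122. ]
```

```bash
python3 - <<'E'
import cv2,numpy as np
a=cv2.imread("pics/side0.png")[210:350,255:385];b=cv2.imread("pics/s27.png")[210:350,255:385]
cv2.imwrite("pics/lc.png",cv2.convertScaleAbs(cv2.resize(np.hstack([a,b]),None,fx=3,fy=3),alpha=1.5))
E
```

```text
(no output)
```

View pics/lc.png

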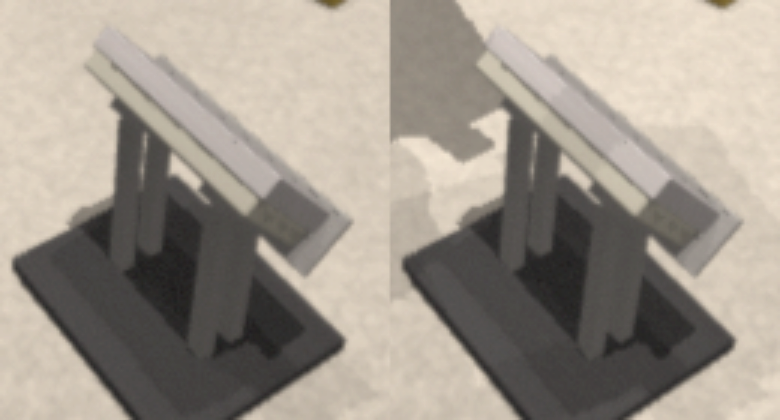

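The long case sits at the same pixels before and after. The square case lies lid-down and flat, and the arm is clear of it.

```bash
python3 -c "
from workcell import ctrl
print(ctrl.close_job())"
```

```text
the job is handed in; nothing more can be done
None
```

The square case is turned over and back on its own rest, lid underneath, lying flat and against the ledge. I handed the job in at about 25 s of the 38 s.

**What I did**
- I raised the case upright against its ledge with one finger, then pinched lid and base together. The jaws read 32.5 mm, the closed thickness of the case.
- I lifted it, turned it about 170°, set it on the seat and let it lean back on the retreating finger.
- It came to rest about 8.5 mm off centre along the ledge, so I pushed it back sideways with closed fingers.

**Last checks**
- **Position:** the lid's upper edge and the base's lower edge are within about 2 mm of where they should be when seated. The centre is about 3–4 mm off along +y, because the sideways push went slightly too far; the calibration is good to about 2 mm.
- **Squareness:** the edges along the ledge agree with it to about 1°. One side edge of the base measured about 2.5° off, which may be pixel error or the base's play in the lid.
- **Oblong case:** it shows at the same pixels as at the start, and the arm was clear of both cases at the end.

**What did not go as planned**
- **Turn:** the last joint's range stopped the turn about 10° short; the case squared itself when it slid down against the ledge.
- **Force:** while first raising the case it jammed briefly and the wrist force reached about 58 N, against the limit of 120 N. I don't know how hard individual contacts pressed.
- **Joint range:** while backing away, the last joint reached −2.80998 rad, right at its −2.81 limit, and I then turned it back. It never read past the limit at any point I checked.

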